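# Seat and cover the bead pot in its case

### The job

Put the bead pot away for the night. Push the terracotta pot along the case's wooden deck, without lifting it off the deck or tipping it over, until its rounded base drops home and upright in the dished seat; then take the pewter cover by its knob and lower it, rounded side down, into the pot's dished mouth so that it sits centred and level, not letting it drop from a height; last, swing the case lid fully shut over them and let go. Leave the reamer, spoon and comb where they lie.

Things in the scene. Friction and masses are not known exactly. Their poses are not given: they have to be found in the camera images.
- case: Fixed open-fronted mahogany case. Origin on the table under its dished seat; z up, y from the open apron (-y) to the hinge end. Deck 20 mm high, x -80 to 80, y -230 (apron end) to 84. Pierced side walls 6 mm thick, outer faces x = +-80, only from y -80 to 80, tops 50 mm above the table; solid end wall y 76 to 84, 82 mm high. No front wall, no walls on the apron; open above until the lid is shut.
- case_seat (a point): Centre of the seat's mouth, at deck level (20 mm above the table). The seat is a round cone-shaped dish: 78 mm wide at the mouth, ringed by a thin brass inlay, narrowing at 42 degrees to a flat floor 52 mm wide, 11.5 mm deep. Axes as the case. The pot's foot is 10 mm below this point when seated.
- pot: Loose terracotta pot, about 0.2 kg, upright on the apron, 105 to 170 mm from the seat towards -y of the case, up to 25 mm to either side. Origin: centre of its flat foot (54 mm wide), z up. 42 mm high; base rounded (sphere radius 50 mm) up to the belly, 76 mm wide from 10 to 26 mm above the foot, rim 70 mm. Pushed at the belly it slides upright, tips into the seat at its edge and centres itself.
- pot_mouth (a point): Centre of the pot's mouth, level with the rim, 42 mm above its foot. The mouth is a cone dish 67 mm wide at the rim, narrowing at 43 degrees to 50 mm wide 8 mm lower; below that it is hollow. The seated cover's foot is 15 to 16 mm below this point, its brim just over the rim.
- cover: Loose pewter cover, about 0.12 kg, upright on the table on the -y side of the case. Origin: centre of its flat foot (24 mm wide), z up. 42 mm high: rounded belly (sphere radius 38 mm), 65 mm wide at 16.8 mm above the foot, then a flat brim 76 mm wide and 3 mm thick, its top 20 mm above the foot, then a straight round knob 16 mm wide from 20 to 42 mm above the foot.
- lid (a joint): Lid angle in rad: 0 fully shut (level), more is more open; 1.7 to 1.95 at the start (leaning back past upright); stops at 0 and 2.05. Stiff hinge: it stays where left, takes up to 0.55 N m to swing. Flat board 160 mm wide, 8 mm thick, with 28 mm skirts under its two sides. Shut, its underside is 82 mm above the table, 3 mm above a seated pot and cover; it cannot shut over one not seated.
- lid_hinge (a point): Middle of the lid's hinge axis (in mid-thickness of the lid board), fixed on the case: 80 mm from the seat centre towards the case's +y, 86 mm above the table. The axis runs along the case's x.
- lid_edge (a point): Middle of the lid's free edge on the flat outer face (the face with the brass star, on top when shut), 160 mm from the hinge axis.
- reamer: Bystander: silver bead reamer, 150 mm long, 16 mm thick, lying on the table on the +y side. Origin under its middle, x along it.
- spoon: Bystander: pewter bead spoon, 150 mm long, lying on the table between robot and case. Origin under its middle, x along it.
- comb: Bystander: flat horn sorting comb, 130 mm by 48 mm by 8 mm, lying on the table beyond the case. Origin under its middle, y along its spine, teeth to its +x.
There are look-alikes about, which are no part of the job. There is more than one size of the pot; the one meant has the size given above.

How it is judged:
By the outcome, as a careful person would: the job done as asked, in the order asked, and still so for the second after the job is handed in, with the robot touching nothing.
It also fails if it takes over 61 s, if anything falls off the work surface, if the arm or the gripper's body presses on something with over 40 N, if the wrist force passes 120 N, or if a joint passes its speed limit or range.

### The arm

A 6-joint arm with a two-finger parallel gripper is mounted at the origin on the work surface. World frame = base frame: x ahead of the robot, y to its left, z up, the work surface at z = 0. Lengths are in mm, angles in rad, forces in N, time in s.
With the tool pointing down it reaches from about 350 to 875 mm from the base axis. Payload 4.2 kg.
Tool frame: the origin (TCP) lies on the centre line of the jaws, within the pads' length; the fingertips stand 25 mm ahead of it and the grasp point (between the pads) lies 6 mm ahead of it; z points along the fingers, y is the direction in which the jaws open and shut (so a half turn about z gives the same grasp; the last joint's range is limited). The gripper opens to 85 mm and grips with 20 to 120 N. Pads are 22 mm wide; open, the fingers measure 114 mm over their backs; the gripper's body (76 mm by 85 mm) begins 54 mm behind the grasp point. The pads swing forward as they close: fully open they stand 13 mm farther back than shut.
Start: joints at [1.389, 0.385, 0.008, 0, -1.194, -0.259], TCP at [266.631, 565.25, 256.312] pointing down, gripper open.
Joint ranges: [-3.14, 3.14], [-1.21, 2.06], [-1.07, 1.41], [-3.16, 2.05], [-2.99, -0.16], [-3.1, 3.1]. Speed limits (rad/s): [2.79, 2.79, 3.14, 3.14, 3.14, 3.14].

### API

Orientations are given as a unit quaternion [x, y, z, w].
In Python, from bench import arm gives the robot as it stands.
- The arm moves only by the tool drive_tool, never from a script. Its argument "plan" is a list of rows, each a list of 2 entries, a list of its own where there are three numbers: the shift along the tool's x, y, z in m, then the turn about the tool's z in degrees. A call has 1 to 12 rows; each row shifts and turns the commanded pose from where the row before left it, along the tool's axes as they then stand; what a row does not reach is not made up. A row lasts 1/8 s, in which the tool goes at most 62.5 mm and 10.7 degrees, less where a joint would pass 70% of its speed; a pose out of reach is approached as far as the arm can. A call with a gripper value outside its range is refused whole. "fingers" is the closure, from -1 (fully open) to 1 (shut), so that 0 is half open, set as the call begins (left out, the last holds). The fingers move at their own pace and stop on an object; the grip force is fixed at half the most. Time passes only in rows, so rows that do not move let the fingers close. It gives the time, the measured TCP pose, the force and the opening at its end, in the units of the state.
- arm.read_state(): the state, without advancing time (a new reading comes with each control period).
- arm.get_image(name): name is "scene" or "top" or "wrist"; returns a dict with "image" (480x640x3 uint8, red, green, blue), "K" (3x3 intrinsics, pixels), "R" (3x3) and "t" (3): a world point X has camera coordinates R X + t. Camera axes: x right, y down, z forward; pixel columns grow to the right and rows downward; lengths in mm; the calibration is good to about 2 mm. A picture is of the moment at which its call begins. There is no depth.
- arm.job_done(): hands the job in, once; it reports no verdict.
The state is a dict: "clock": time; "joints": joint angles; "joint_vel": joint speeds; "joint_efforts": joint torques, N m; "position": TCP position; "ee_rot": TCP orientation; "contact_force": force on the tool from outside, world axes, zero at the start; "wrist_torque": the same for the moment, N m; "gripper_width": finger opening in mm.
Only numpy, scipy, OpenCV 4.12 (cv2) and the standard library are available. Lean on these libraries where they do the work, as an engineer would, in place of code of your own. Each camera call takes 0.05 s, during which the arm holds its last target.

## Working session

There is one attempt and no reset: what is moved stays moved. The work goes in short steps, Python scripts to look and compute and a tool call to move; the robot and the scene stay as the last step left them, time stands still between calls to the robot, and variables do not carry over. Pictures are saved under pics/ and viewed, and the job is handed in when it is done.

Besides the shell and the picture viewer there is one more tool, called after ">>>" by a JSON object that holds its "fn" and its "kwargs". drive_tool: Moves the arm, as the interface text tells. Its arguments: {"type":"object","properties":{"plan":{"type":"array"},"fingers":{"type":"number"}},"required":["plan"]}

```bash
mkdir -p pics; ls; cat > h.py <<'E'
from bench import arm
import numpy as np, cv2
def snap(n,f):
    d=arm.get_image(n); cv2.imwrite('pics/'+f,cv2.cvtColor(d['image'],cv2.COLOR_RGB2BGR)); 
    np.savez('pics/'+f[:-4]+'.npz',**{k:np.array(d[k]) for k in('image','K','R','t')}); return d
def ray(d,u,v,z):
    K,R,t=[np.array(d[k],float) for k in 'KRt']
    r=R.T@np.linalg.inv(K)@np.array([u,v,1.]); c=-R.T@t
    return c+r*(z-c[2])/r[2]
def proj(d,X):
    K,R,t=[np.array(d[k],float) for k in 'KRt']
    p=K@(R@np.array(X,float)+t); return p[:2]/p[2]
E
python3 - <<'E'
from h import *
for n in('scene','top','wrist'):
    d=snap(n,n+'0.png'); print(n,np.round(-np.array(d['R']).T@d['t']))
print(arm.read_state())
E
```

```text
pics
scene [1122.  162.  884.]
top [3.01e+02 1.00e+00 1.34e+03]
wrist [340. 530. 374.]
{'clock': 0.15, 'joints': array([ 1.38864363e+00,  3.85394589e-01,  6.96031740e-03, -3.38507583e-04,
       -1.19399781e+00, -2.58597320e-01]), 'joint_vel': array([ 0.0001888 , -0.00237755,  0.00397927,  0.00303583,  0.00046811,
        0.0006199 ]), 'joint_efforts': array([-2.24194431e-03, -3.92677402e+01,  1.88579696e+01,  4.18872759e+00,
       -3.44872271e-03,  1.96296185e-06]), 'position': array([266.45734515, 564.92728276, 255.47404273]), 'ee_rot': array([ 9.75801561e-01, -2.18656396e-01, -1.25960738e-04,  8.23292125e-04]), 'contact_force': array([ 0.06791098,  0.70103636, -0.2671181 ]), 'wrist_torque': array([ 0.01583453,  0.02210866, -0.02967829]), 'gripper_width': 85.3197249105642}
```

View pics/scene0.png

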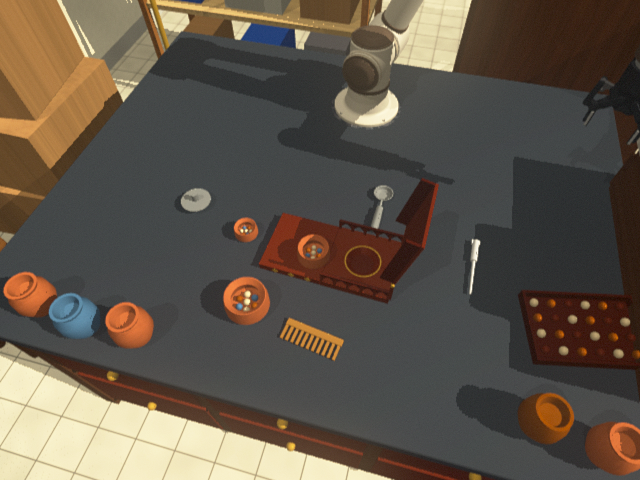

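View pics/top0.png

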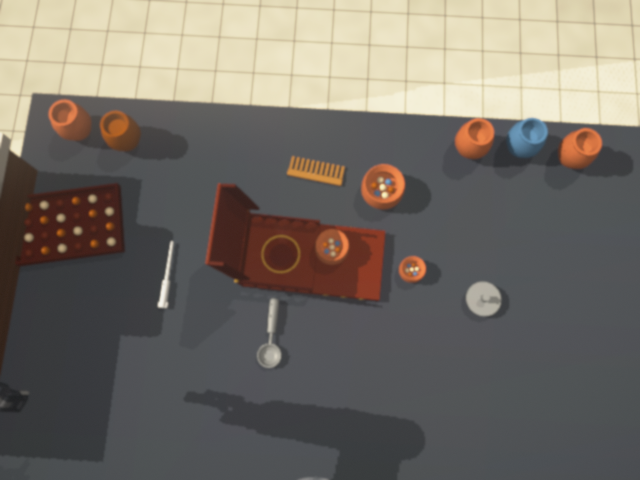

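View pics/wrist0.png

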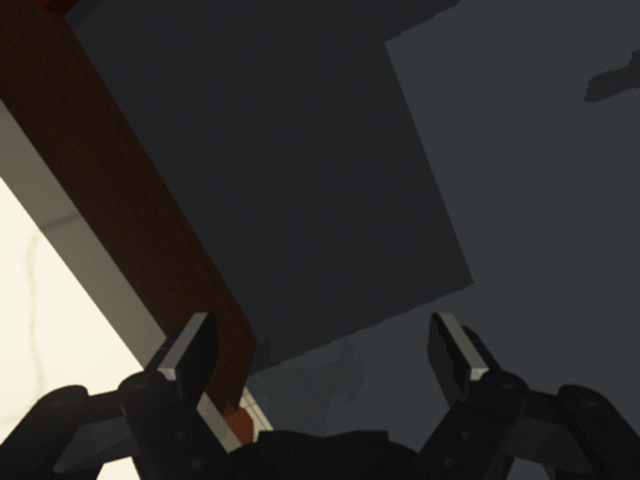

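The scene view shows the case in the middle: ring about (363,261), pot on the apron at (313,250), cover at (196,200), with the lid leaning back on the right. In the top view the ring is at (281,254), the pot at (332,246) and the cover at (484,299). The pots at (383,187) and (412,269) are decoys.

```bash
cat > m.py <<'E'
from h import *
def L(f): return np.load('pics/'+f+'.npz')
def hsv(d): return cv2.cvtColor(d['image'],cv2.COLOR_RGB2HSV)
def blob(m,near,box=None):
    m=m.astype(np.uint8)
    if box is not None:
        k=np.zeros_like(m); k[box[1]:box[3],box[0]:box[2]]=1; m=m*k
    cs,_=cv2.findContours(m,cv2.RETR_EXTERNAL,cv2.CHAIN_APPROX_NONE)
    return m,cs
E
python3 - <<'E'
from m import *
for n in('top','scene'):
    d=L(n+'0'); im=d['image']; 
    boxes={'top':(200,170,420,320),'scene':(220,170,460,320)}[n]
    x0,y0,x1,y1=boxes
    c=cv2.resize(im[y0:y1,x0:x1],None,fx=3.3,fy=3.3,interpolation=cv2.INTER_CUBIC)
    cv2.imwrite(f'pics/c_{n}.png',cv2.cvtColor(c,cv2.COLOR_RGB2BGR)); print(c.shape)
    h=hsv(d)
    for p in {'top':[(281,236),(332,262),(318,246),(360,260),(484,299),(450,300)],'scene':[(363,244),(313,266),(300,250),(280,240),(196,205)]}[n]:
        print(n,p,h[p[1],p[0]])
E
```

```text
(495, 726, 3)
top (281, 236) [ 16 167 131]
top (332, 262) [  9 156 116]
top (318, 246) [ 10 168 150]
top (360, 260) [  6 170  99]
top (484, 299) [ 24  22 164]
top (450, 300) [108  14  90]
(495, 792, 3)
scene (363, 244) [  8 187  94]
scene (313, 266) [  8 174 104]
scene (300, 250) [ 11 187 230]
scene (280, 240) [  8 209 128]
scene (196, 205) [ 23  34 165]
```

```bash
python3 -c "
import cv2
" ; ls pics
```

```text
c_scene.png
c_top.png
scene0.npz
scene0.png
top0.npz
top0.png
wrist0.npz
wrist0.png
```

View pics/c_top.png

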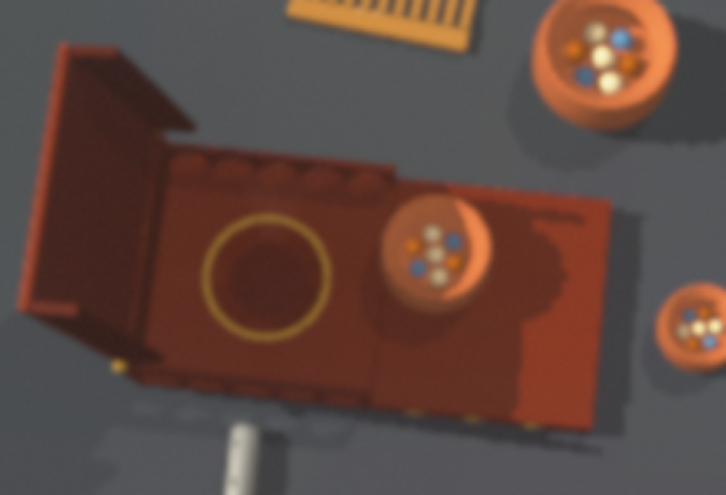

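View pics/c_scene.png

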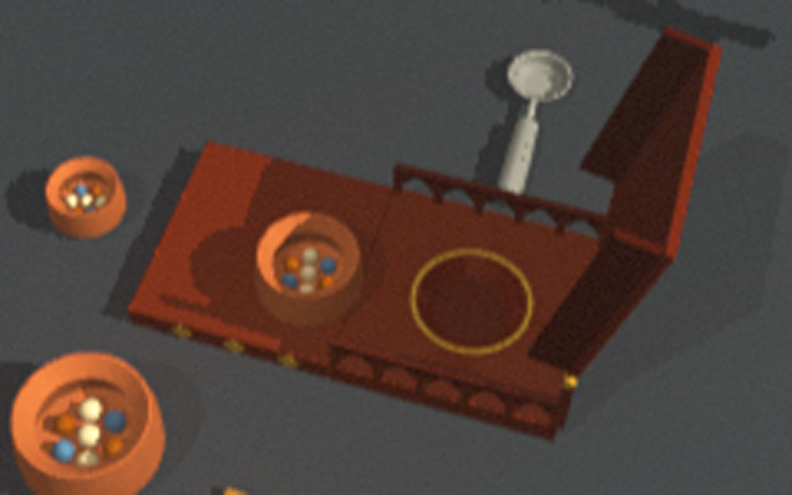

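```bash
cat > n.py <<'E'
from m import *
def cen(d,n,f,lo,hi,box,z,convex=True):
    h=hsv(d); m=cv2.inRange(h,np.array(lo),np.array(hi)); k=np.zeros_like(m); x0,y0,x1,y1=box; k[y0:y1,x0:x1]=255; m&=k
    n_,l,s,_=cv2.connectedComponentsWithStats(m)
    i=1+np.argmax(s[1:,4]); m=(l==i).astype(np.uint8)
    p=cv2.findContours(m,cv2.RETR_EXTERNAL,cv2.CHAIN_APPROX_NONE)[0][0]
    e=cv2.fitEllipse(cv2.convexHull(p)); print(f,n,'ell',np.round(e[0],1),np.round(e[1],1),'bbox',s[i],'->',np.round(ray(d,*e[0],z),1)); return e
E
python3 - <<'E'
from n import *
T=L('top0');S=L('scene0')
cen(T,'ring','top',(14,90,80),(30,255,255),(255,225,312,285),20)
cen(S,'ring','scene',(14,90,70),(30,255,255),(335,235,390,285),20)
cen(T,'cover','top',(0,0,105),(180,70,255),(455,270,520,330),18)
cen(S,'cover','scene',(0,0,105),(180,70,255),(170,170,225,225),18)
c=lambda u,v,x0,y0:(x0+u/3.3,y0+v/3.3)
for u,v in((610,200),(592,430)): print('apron T',ray(T,*c(u,v,200,170),20)[:2])
for u,v in((130,312),(208,142)): print('apron S',ray(S,*c(u,v,220,170),20)[:2])
print('lid T', c(65,45,200,170),c(20,308,200,170)); 
for n,d,x0,y0,w,h in(('top',T,300,215,100,80),('scene',S,280,215,80,70),('tcov',T,450,265,70,70),('scov',S,165,170,70,60)):
    cv2.imwrite('pics/z_%s.png'%n,cv2.cvtColor(cv2.resize(d['image'][y0:y0+h,x0:x0+w],None,fx=6,fy=6,interpolation=cv2.INTER_CUBIC),cv2.COLOR_RGB2BGR))
a=[cv2.copyMakeBorder(i,0,480-i.shape[0],0,0,cv2.BORDER_CONSTANT) for i in[cv2.imread('pics/z_%s.png'%n)for n in('top','scene','tcov','scov')]]
cv2.imwrite('pics/zz.png',cv2.resize(np.vstack([np.hstack([a[0][:,:480],a[1]]),np.hstack([cv2.copyMakeBorder(a[2],0,0,0,60,cv2.BORDER_CONSTANT),cv2.copyMakeBorder(a[3],0,0,0,60,cv2.BORDER_CONSTANT)])]),(600,600)))
E
```

```text
top ring ell [280.3 253.6] [38.1 39.3] bbox [261 235  39  38 296] -> [577.7 110.7  20. ]
scene ring ell [362.5 260.9] [32.1 37.3] bbox [344 245  38  33 220] -> [579.  109.9  20. ]
top cover ell [483.  298.3] [34.8 36.7] bbox [ 465  281   36   36 1012] -> [ 504.  -344.8   18. ]
scene cover ell [195.4 199.4] [22.7 30.2] bbox [181 188  30  24 540] -> [ 503.6 -346.    18. ]
apron T [ 645.10836626 -122.37736851]
apron T [ 485.59431035 -115.79583432]
apron S [ 649.07738394 -119.31446274]
apron S [ 490.4832779  -112.71327046]
lid T (219.6969696969697, 183.63636363636363) (206.06060606060606, 263.33333333333337)
```

View pics/zz.png

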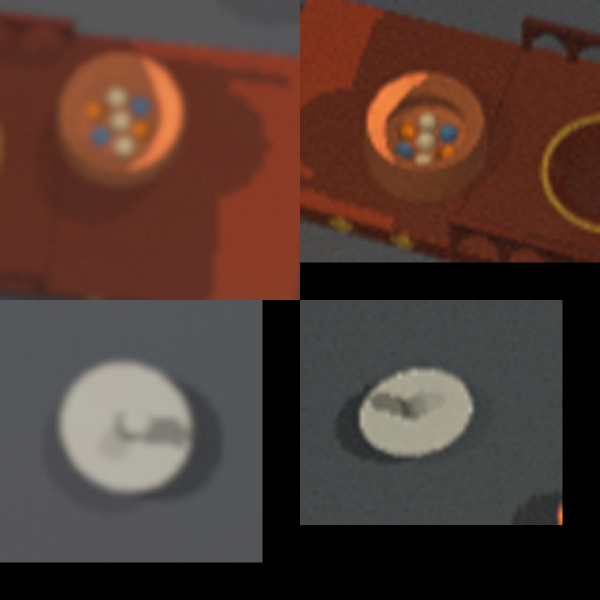

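```bash
python3 - <<'E'
from n import *
T=L('top0');S=L('scene0')
a=ray(T,332.3,245.2,62);b=ray(S,313.7,247.5,62);print(a,b)
s=np.array([578.3,110.3]);th=-0.044
ex=np.array([np.cos(th),np.sin(th)]);ey=np.array([-np.sin(th),np.cos(th)])
for q in(a,b): print('case coords',(q[:2]-s)@ex,(q[:2]-s)@ey)
cen(T,'pot','top',(8,100,100),(22,255,255),(308,222,360,268),62)
cen(S,'pot','scene',(9,100,100),(22,255,255),(290,225,335,275),62)
# lid free edge pts, outer-face: solve angle
for al in(1.7,1.8,1.9,1.95):
    for x in(-80,80):
        r=160*np.array([-np.cos(al),np.sin(al)])
        w=s+ex*x+ey*(80+r[0]); P=(w[0],w[1],86+r[1]); print(al,x,np.round(proj(T,P),1),np.round(proj(S,P),1))
E
```

```text
[594.45141871  -4.90243114  62.        ] [598.20332591  -1.79573084  62.        ]
case coords 21.203058221491865 -114.38050003660986
case coords 24.81468345305396 -111.1117758816602
top pot ell [331.9 245.8] [35.4 36.3] bbox [315 228  35  37 918] -> [593.   -4.1  62. ]
scene pot ell [312.1 250.2] [31.  34.8] bbox [297 234  32  34 737] -> [606.3  -3.2  62. ]
1.7 -80 [213.6 264.4] [430.4 180.2]
1.7 80 [225.7 183.1] [415.6 244.4]
1.8 -80 [205.5 263.9] [438.1 182.9]
1.8 80 [217.8 182.8] [424.2 247.5]
1.9 -80 [197.8 263.5] [445.4 186.1]
1.9 80 [210.3 182.8] [432.3 251. ]
1.95 -80 [194.2 263.4] [448.9 187.9]
1.95 80 [206.8 182.8] [436.2 252.9]
```

>>> {"fn": "drive_tool", "kwargs": {"plan": [[[0,0,-0.015],10],[[0,0,-0.015],10],[[0,0,-0.015],10],[[0,0,-0.015],10],[[0,0,-0.015],10],[[0,0,-0.015],5.5]], "fingers": -0.2}}

```text
clock: 0.9
position: [266.5, 565.1, 346.3]
ee_rot: [0.761, -0.649, 0.0, 0.0]
contact_force: [0.2, 0.6, -0.8]
gripper_width: 51.0
```

>>> {"fn": "drive_tool", "kwargs": {"plan": [[[0.03,-0.01,0],0],[[0.057,-0.02,0],0],[[0.057,-0.02,0],0],[[0.057,-0.02,0],0],[[0.057,-0.02,0],0],[[0.057,-0.02,0],0],[[0.057,-0.02,0],0],[[0.057,-0.02,0],0],[[0.057,-0.02,0],0],[[0.057,-0.02,0],0],[[0.057,-0.02,0],0],[[0.057,-0.02,0],0]]}}

```text
clock: 2.4
position: [599.8, -48.1, 346.1]
ee_rot: [0.762, -0.648, -0.0, 0.0]
contact_force: [0.7, 0.0, 0.5]
gripper_width: 51.8
```

>>> {"fn": "drive_tool", "kwargs": {"plan": [[[0.03,-0.003,0.04],0],[[0,0,0.06],0],[[0,0,0.06],0],[[0,0,0.04],0],[[0,0,0],0]]}}

```text
clock: 3.02
position: [604.6, -75.6, 142.6]
ee_rot: [0.762, -0.648, -0.003, 0.003]
contact_force: [0.0, 0.1, -0.1]
gripper_width: 51.0
```

```bash
python3 - <<'E'
from n import *
snap('wrist','w1.png');snap('scene','s1.png')
s=arm.read_state();print(s['position'],s['contact_force'])
E
```

```text
[607.97437224 -75.45462293 147.55712836] [-0.51567134 -0.33127833  0.56847626]
```

View pics/w1.png

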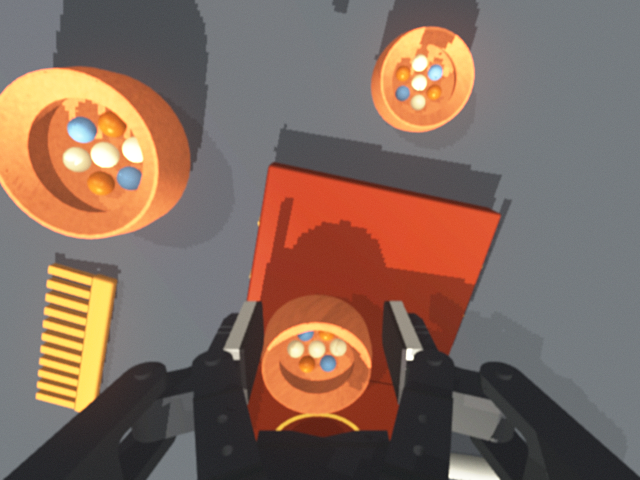

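View pics/s1.png

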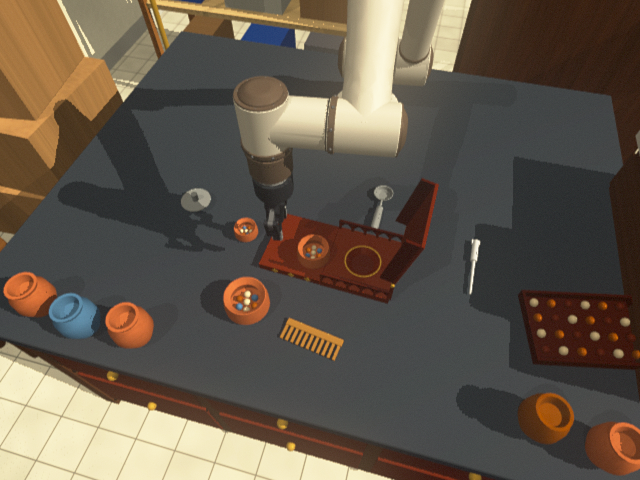

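```bash
python3 - <<'E'
from n import *
W=L('w1')
print('R',np.round(W['R'],2), np.round(-W['R'].T@W['t']))
print('pot',ray(W,316.5,364,62)[:2]); print('seat top arc',ray(W,318,415,20)[:2])
for u,v in((272,165),(498,211)): print(ray(W,u,v,20)[:2])
S=L('s1'); print('small pot',ray(L('top0'),412,269,30)[:2])
print('tips if z offset:',[ (k,np.round(proj(W,[608-.987*s*25,-75.5-.16*s*25,147.5-k]))) for k in(12,25,32) for s in(-1,1)])
E
```

```text
R [[-0.99 -0.16  0.01]
 [-0.15  0.94  0.31]
 [-0.06  0.31 -0.95]] [ 619. -156.  261.]
pot [597.64890641  -9.62163508]
seat top arc [584.26570829  69.74623589]
[ 645.03815132 -124.28957514]
[ 491.14655246 -118.22486254]
small pot [ 558.16723125 -184.59969064]
tips if z offset: [(12, array([251., 338.])), (12, array([379., 338.])), (25, array([257., 321.])), (25, array([374., 321.])), (32, array([259., 313.])), (32, array([372., 312.]))]
```

>>> {"fn": "drive_tool", "kwargs": {"plan": [[[0,0,0.04],0],[[0,0,0.03],0],[[0,0,0.02],0],[[0,0,0.01],0],[[0,0,0],0]]}}

```text
clock: 3.75
position: [607.9, -75.3, 47.5]
ee_rot: [0.762, -0.648, 0.001, -0.001]
contact_force: [-1.1, -0.0, -0.3]
gripper_width: 51.4
```

```bash
python3 - <<'E'
from n import *
d=snap('scene','s2.png')
c=cv2.resize(d['image'][170:320,220:460],None,fx=3.3,fy=3.3,interpolation=cv2.INTER_CUBIC)
cv2.imwrite('pics/s2c.png',cv2.cvtColor(c,cv2.COLOR_RGB2BGR))
s=arm.read_state();print(s['position'],s['contact_force'])
E
```

```text
[608.16606644 -75.26941877  47.88706994] [-0.28766481 -0.13821126 -0.18403306]
```

View pics/s2c.png

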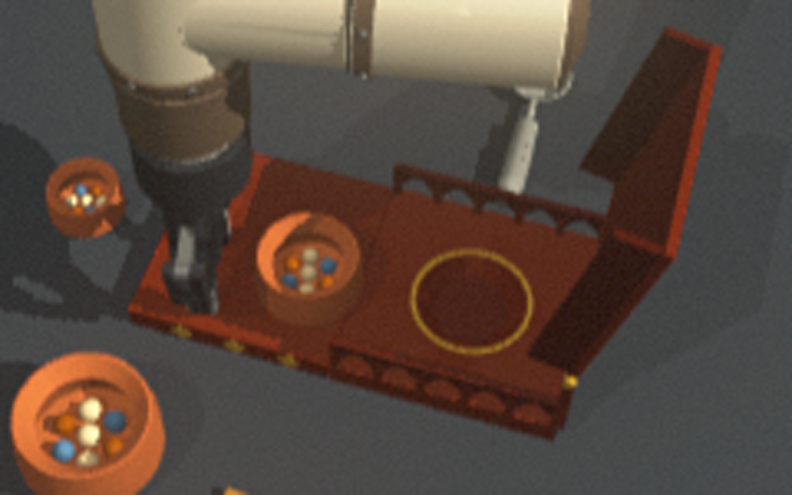

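>>> {"fn": "drive_tool", "kwargs": {"plan": [[[-0.012,0,0],0],[[-0.01,0,0],0],[[-0.006,0,0],0],[[-0.006,0,0],0],[[-0.006,0,0],0],[[-0.008,0,0],0],[[-0.008,0,0],0],[[-0.008,0,0],0],[[-0.008,0,0],0],[[-0.008,0,0],0],[[-0.008,0,0],0],[[0,0,0],0]]}}

```text
clock: 5.3
position: [592.5, 12.3, 46.1]
ee_rot: [0.762, -0.648, -0.0, -0.0]
contact_force: [-0.3, -1.1, 0.4]
gripper_width: 51.8
```

```bash
python3 - <<'E'
from n import *
d=snap('scene','s3.png')
c=cv2.resize(d['image'][170:320,220:460],None,fx=3.3,fy=3.3,interpolation=cv2.INTER_CUBIC)
cv2.imwrite('pics/s3c.png',cv2.cvtColor(c,cv2.COLOR_RGB2BGR))
s=arm.read_state();print(s['position'],s['contact_force'])
E
```

```text
[592.44921565  12.06322338  45.94019994] [-1.00140482 -0.25555739  0.28075   ]
```

View pics/s3c.png

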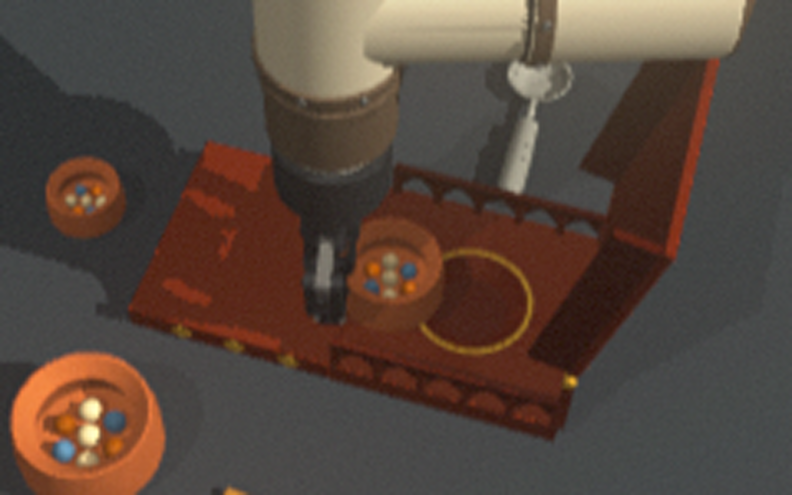

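>>> {"fn": "drive_tool", "kwargs": {"plan": [[[-0.007,0,0],0],[[-0.007,0,0],0],[[-0.007,0,0],0],[[-0.007,0,0],0],[[-0.006,0,0],0],[[-0.006,0,0],0],[[-0.006,0,0],0],[[-0.006,0,0],0],[[0,0,0],0]]}}

```text
clock: 6.48
position: [584.3, 63.3, 46.2]
ee_rot: [0.762, -0.648, -0.0, 0.0]
contact_force: [0.2, -0.3, -0.3]
gripper_width: 51.5
```

```bash
cat > sc.py <<'E'
import sys
from n import *
f=sys.argv[1]
d=snap('scene',f+'.png')
c=cv2.resize(d['image'][170:320,220:460],None,fx=3.3,fy=3.3,interpolation=cv2.INTER_CUBIC)
cv2.imwrite('pics/'+f+'c.png',cv2.cvtColor(c,cv2.COLOR_RGB2BGR))
s=arm.read_state();print(s['clock'],s['position'],s['contact_force'])
E
python3 sc.py s4
```

```text
6.525 [584.33422539  63.03856872  46.15537786] [-0.21319806  0.39333376 -0.27144928]
```

View pics/s4c.png

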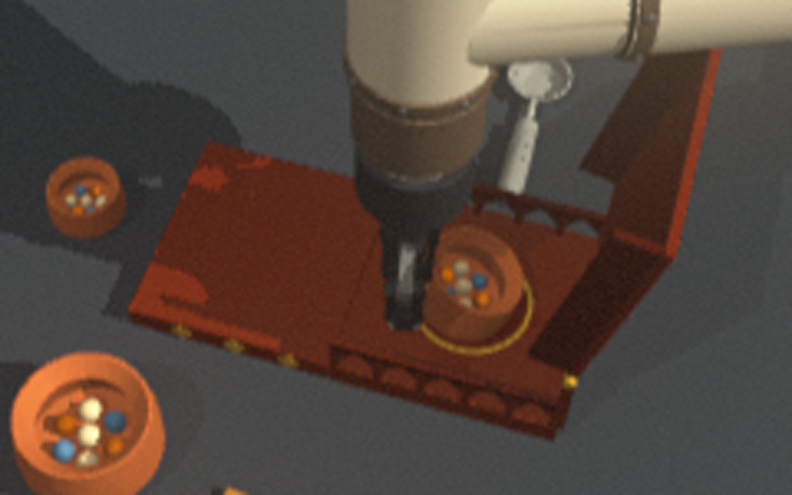

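>>> {"fn": "drive_tool", "kwargs": {"plan": [[[-0.003,0,0],0],[[-0.003,0,0],0],[[-0.002,0,0],0],[[0,0,0],0]]}}

```text
clock: 7.02
position: [583.6, 70.3, 46.7]
ee_rot: [0.762, -0.648, 0.0, -0.0]
contact_force: [1.2, -4.8, 1.8]
gripper_width: 51.4
```

```bash
python3 sc.py s5
```

```text
7.075 [583.51235424  70.23277403  46.60312213] [ 1.09684327 -4.56036656  0.79168899]
```

View pics/s5c.png

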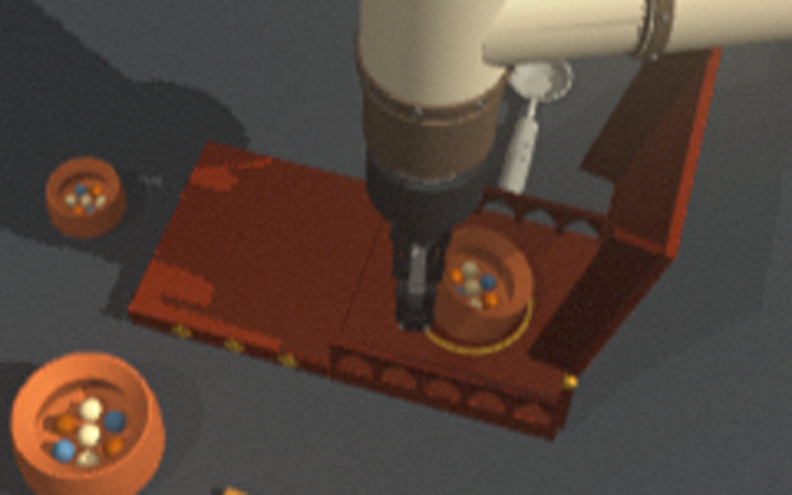

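>>> {"fn": "drive_tool", "kwargs": {"plan": [[[0.01,0,0],0],[[0.03,0,0],0],[[0.04,0,0],0],[[0.04,0,0],0],[[0,0,-0.03],0],[[0,0,-0.06],0],[[0,0,0],0]]}}

```text
clock: 7.95
position: [605.6, -47.7, 141.6]
ee_rot: [0.762, -0.648, 0.004, -0.004]
contact_force: [0.4, 1.0, 0.0]
gripper_width: 51.2
```

```bash
python3 sc.py s6; python3 - <<'E'
from n import *
snap('wrist','w6.png')
T=snap('top','t6.png')
c=cv2.resize(T['image'][170:320,200:420],None,fx=3.3,fy=3.3,interpolation=cv2.INTER_CUBIC)
cv2.imwrite('pics/t6c.png',cv2.cvtColor(c,cv2.COLOR_RGB2BGR))
E
```

```text
8.0 [603.65790431 -47.59305758 138.74915542] [-0.58398598  0.74486964 -1.1962081 ]
```

View pics/s6c.png

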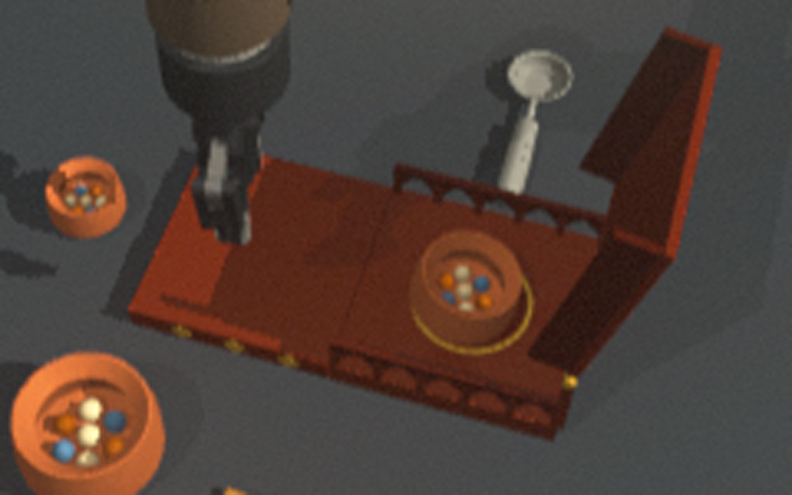

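View pics/w6.png

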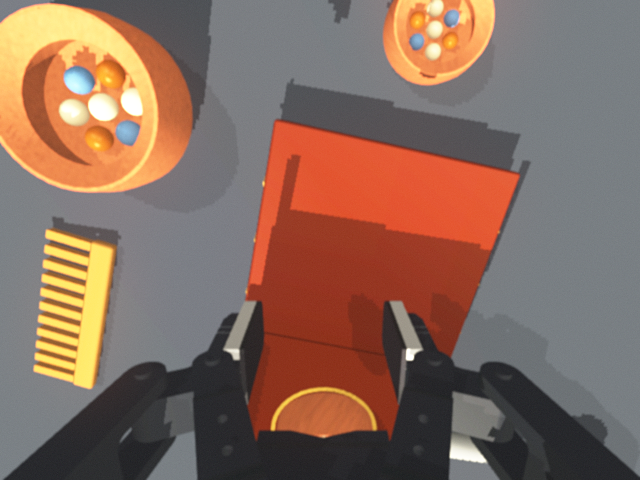

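View pics/t6c.png

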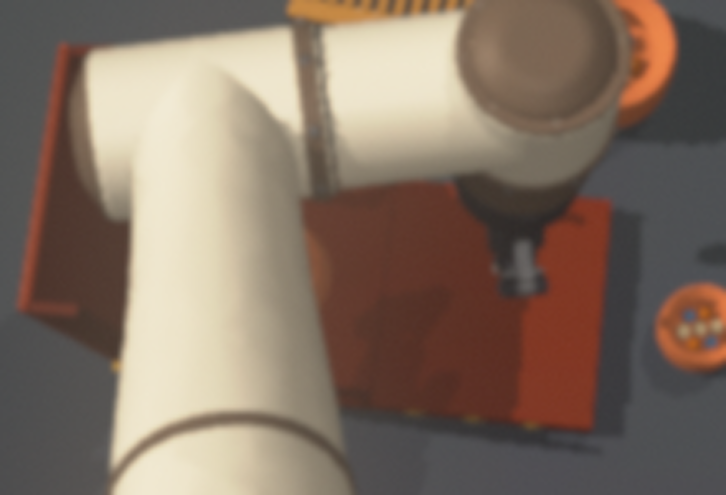

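```bash
python3 - <<'E'
from n import *
for f,n in(('s6','scene'),):
    d=L(f); x0,y0=390-0,0
    x0,y0,w,h=330,220,80,70
    c=cv2.cvtColor(cv2.resize(d['image'][y0:y0+h,x0:x0+w],None,fx=9,fy=8.5,interpolation=cv2.INTER_CUBIC),cv2.COLOR_RGB2BGR)
    c=cv2.resize(d['image'][y0:y0+h,x0:x0+w],None,fx=8,fy=8,interpolation=cv2.INTER_CUBIC)[:,:,::-1].copy()
    for z,r,col in((20,39,(255,255,0)),(52,35,(0,255,0)),(36,38,(255,0,255))):
        for a in np.linspace(0,2*np.pi,40):
            p=proj(d,[578.6+r*np.cos(a),110.1+r*np.sin(a),z]); cv2.circle(c,(int((p[0]-x0+.5)*8),int((p[1]-y0+.5)*8)),2,col,-1)
    cv2.imwrite('pics/o6.png',c)
E
```

```text
(no output)
```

View pics/o6.png

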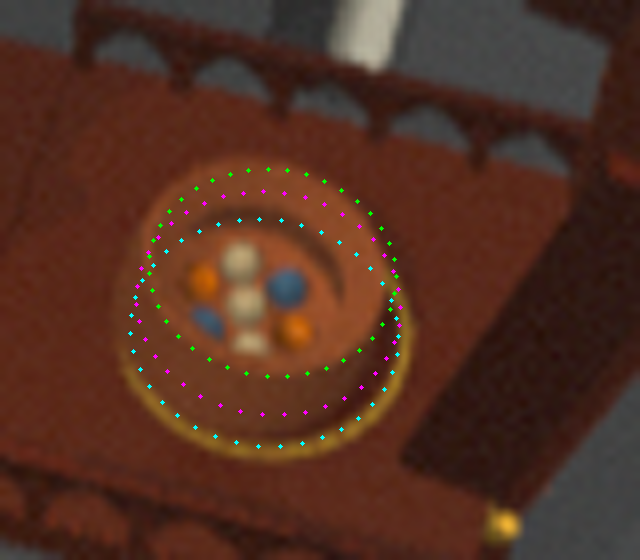

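>>> {"fn": "drive_tool", "kwargs": {"plan": [[[-0.04,0,-0.03],0],[[-0.05,0,-0.03],0],[[-0.02,0,0],0],[[0,0,0],0],[[0,0,0],0]], "fingers": -1}}

```text
clock: 8.72
position: [584.0, 60.1, 194.4]
ee_rot: [0.762, -0.648, -0.001, 0.002]
contact_force: [-1.4, 0.7, -0.4]
gripper_width: 85.2
```

```bash
python3 sc.py s7; python3 - <<'E'
from n import *
snap('wrist','w7.png')
E
```

```text
8.775 [584.23402909  59.78585543 194.694157  ] [-0.75058953 -0.54293949 -0.16704969]
```

View pics/w7.png

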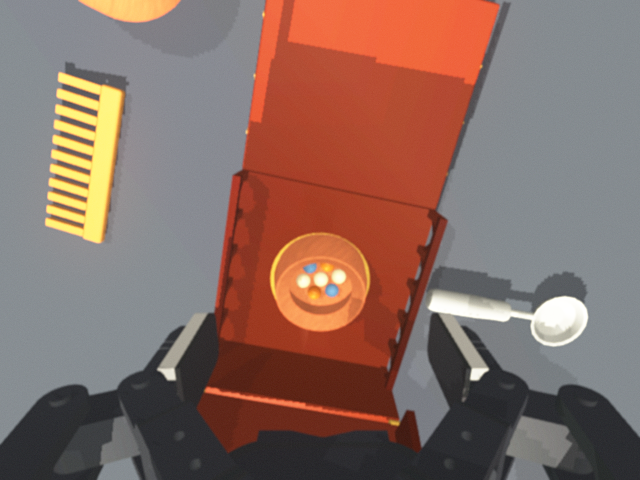

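```bash
python3 - <<'E'
from n import *
d=L('w7')
x0,y0,w,h=260,225,120,115
c=cv2.resize(d['image'][y0:y0+h,x0:x0+w],None,fx=5,fy=5,interpolation=cv2.INTER_CUBIC)[:,:,::-1].copy()
cv2.imwrite('pics/p7.png',c)
for z,r,col in((20,39,(255,255,0)),(52,35,(0,255,0))):
    for a in np.linspace(0,2*np.pi,60):
        p=proj(d,[578.6+r*np.cos(a),110.1+r*np.sin(a),z]); cv2.circle(c,(int((p[0]-x0+.5)*5),int((p[1]-y0+.5)*5)),2,col,-1)
cv2.imwrite('pics/o7.png',c)
# ring: pixels
h=hsv(d); m=cv2.inRange(h,np.array((17,120,90)),np.array((32,255,255))); k=np.zeros_like(m);k[225:340,260:380]=255;m&=k
cv2.imwrite('pics/m7.png',m[225:340,260:380])
E
```

```text
(no output)
```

View pics/p7.png

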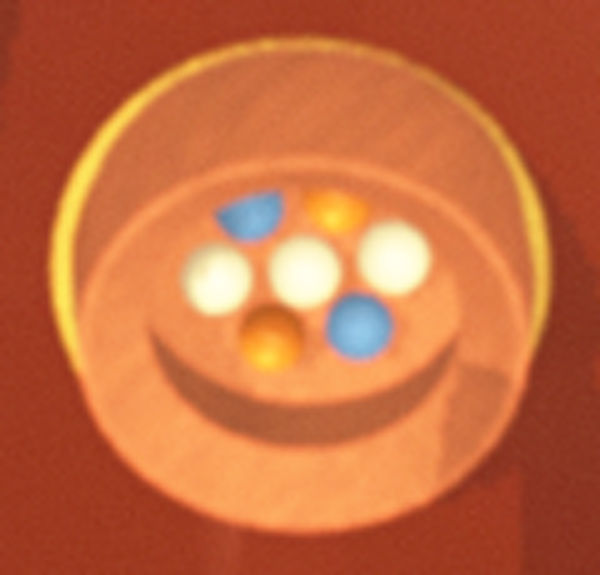

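View pics/o7.png

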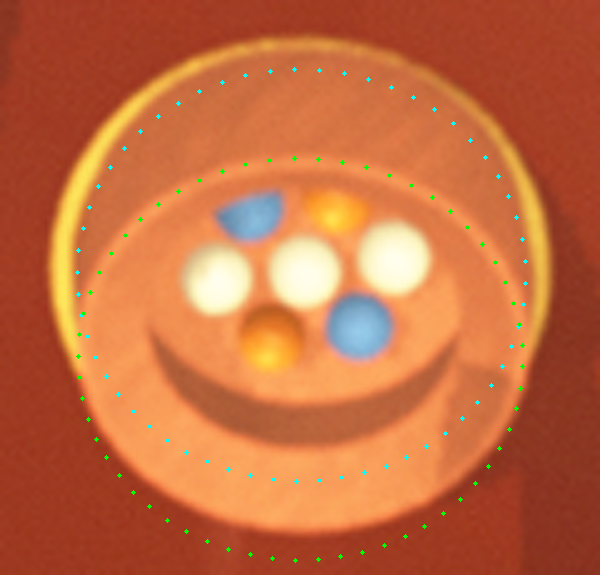

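>>> {"fn": "drive_tool", "kwargs": {"plan": [[[0,0,0],-9.8],[[0,0,0],-9.8],[[0,0,0],-9.8],[[0,0,0],-9.8],[[0,0,0],-9.8],[[0,0,0],-9.8],[[0,0,0],-9.8],[[0,0,0],-9.8],[[-0.004,-0.024,0],0],[[-0.004,-0.025,0],0],[[0,0,0.03],0],[[0,0,0],0]], "fingers": -0.41}}

```text
clock: 10.32
position: [577.3, 108.8, 163.6]
ee_rot: [1.0, -0.021, -0.003, 0.001]
contact_force: [-0.0, -0.8, -0.0]
gripper_width: 60.1
```

>>> {"fn": "drive_tool", "kwargs": {"plan": [[[0,0,0.03],0],[[0,0,0.03],0],[[0,0,0.012],0],[[0,0,0],0],[[0,0,0],0]]}}

```text
clock: 10.95
position: [579.8, 110.2, 95.7]
ee_rot: [1.0, -0.021, 0.001, -0.0]
contact_force: [1.2, 0.7, 0.3]
gripper_width: 60.1
```

```bash
python3 sc.py s8; python3 - <<'E'
from n import *
snap('wrist','w8.png')
E
```

```text
11.0 [579.7745381  110.33306801  95.79520438] [ 0.057515    0.00341363 -0.19887259]
```

View pics/w8.png

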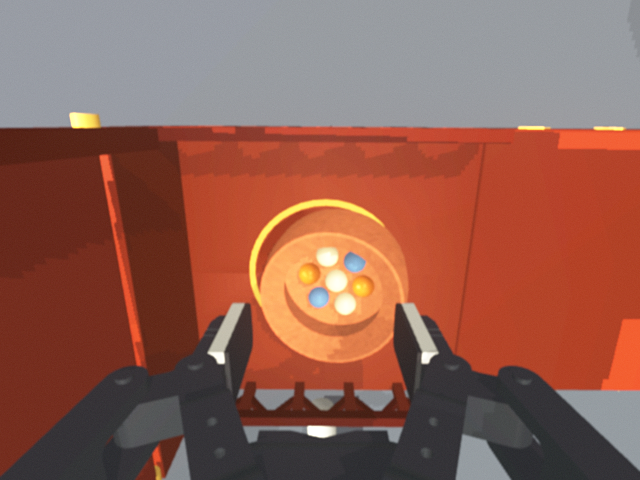

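View pics/s8c.png

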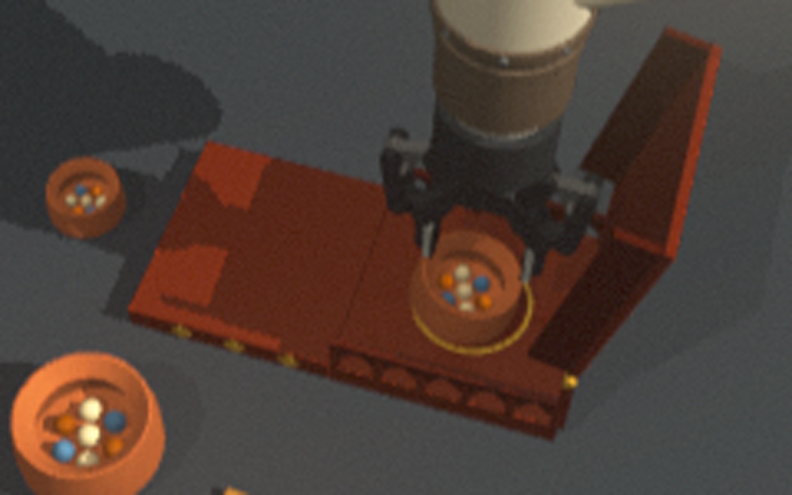

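>>> {"fn": "drive_tool", "kwargs": {"plan": [[[0,0.001,0.01],0],[[0,0,0.006],0],[[0,0,0.002],0],[[0,0,0.001],0],[[0,0,0],0]]}}

```text
clock: 11.68
position: [578.9, 109.3, 75.4]
ee_rot: [1.0, -0.021, 0.0, -0.0]
contact_force: [-0.2, 0.6, 0.5]
gripper_width: 60.1
```

>>> {"fn": "drive_tool", "kwargs": {"plan": [[[0,0,0.001],0],[[0,0,0.001],0],[[0,0,0.001],0]]}}

```text
clock: 12.05
position: [579.2, 109.3, 72.7]
ee_rot: [1.0, -0.02, 0.0, -0.0]
contact_force: [-0.3, 1.8, 4.8]
gripper_width: 60.5
```

```bash
python3 sc.py s9
```

```text
12.1 [579.19435028 109.32292976  72.72097089] [-1.27936273  1.87205858  4.3159855 ]
```

View pics/s9c.png

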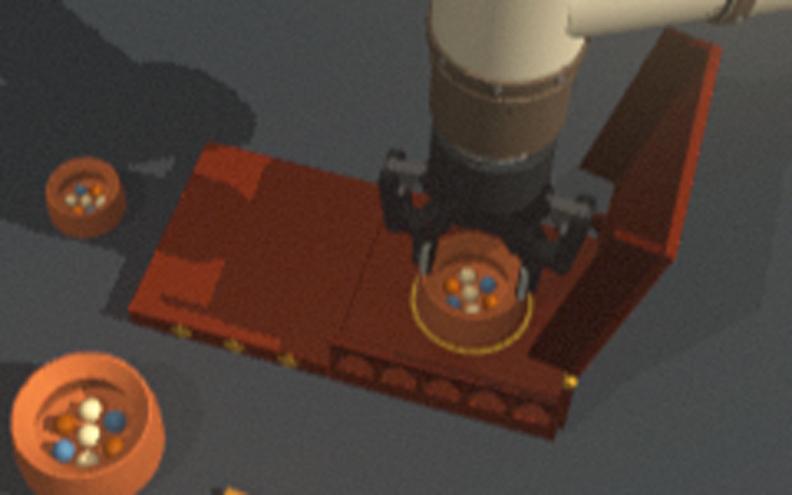

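>>> {"fn": "drive_tool", "kwargs": {"plan": [[[0,0,0.001],0],[[0,0,0.001],0]]}}

```text
clock: 12.35
position: [579.5, 109.6, 72.0]
ee_rot: [1.0, -0.02, 0.001, -0.0]
contact_force: [-5.1, 2.8, 13.3]
gripper_width: 60.3
```

>>> {"fn": "drive_tool", "kwargs": {"plan": [[[0,0,0.001],0]]}}

```text
clock: 12.48
position: [579.5, 109.8, 71.7]
ee_rot: [1.0, -0.02, 0.001, -0.0]
contact_force: [-5.4, 4.1, 17.2]
gripper_width: 60.3
```

>>> {"fn": "drive_tool", "kwargs": {"plan": [[[0,0,-0.005],0],[[0,0,-0.02],0],[[0,0,-0.04],0],[[0,0,-0.05],0],[[0.02,0.01,-0.02],0],[[0,0,0],0],[[0,0,0],0]], "fingers": -1}}

```text
clock: 13.35
position: [596.9, 97.9, 202.3]
ee_rot: [1.0, -0.021, -0.002, 0.0]
contact_force: [0.1, -0.3, 0.9]
gripper_width: 85.3
```

```bash
python3 sc.py s10; cat > ov.py <<'E'
import sys
from n import *
f,x0,y0,w,h,k=sys.argv[1],*map(int,sys.argv[2:7])
d=L(f)
c=cv2.resize(d['image'][y0:y0+h,x0:x0+w],None,fx=k,fy=k,interpolation=cv2.INTER_CUBIC)[:,:,::-1].copy()
for z,r,col in((20,43.5,(255,255,0)),(52,35,(0,255,0))):
    for a in np.linspace(0,2*np.pi,60):
        p=proj(d,[578.6+r*np.cos(a),109.5+r*np.sin(a),z]); cv2.circle(c,(int((p[0]-x0+.5)*k),int((p[1]-y0+.5)*k)),1,col,-1)
cv2.imwrite('pics/o_%s.png'%f,c)
E
python3 - <<'E'
from n import *
snap('wrist','w10.png')
E
python3 ov.py s10 330 220 80 70 8;python3 ov.py w10 200 160 240 200 3
```

```text
13.4 [596.86599725  98.00124792 202.19923104] [-0.51551124  0.19932788 -0.51798171]
```

View pics/o_s10.png

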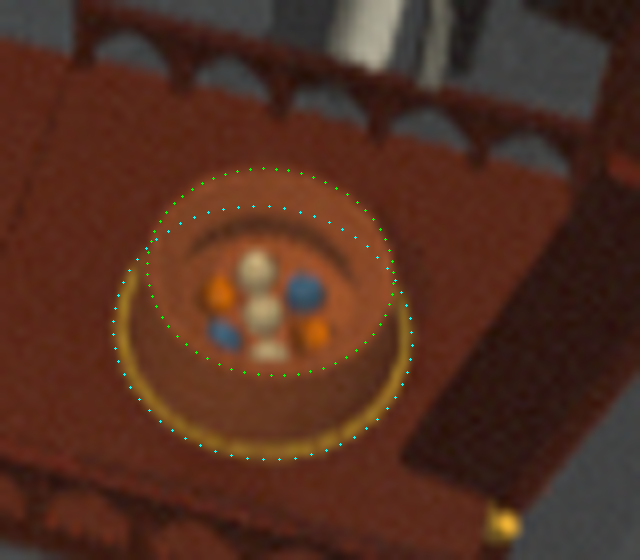

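View pics/o_w10.png

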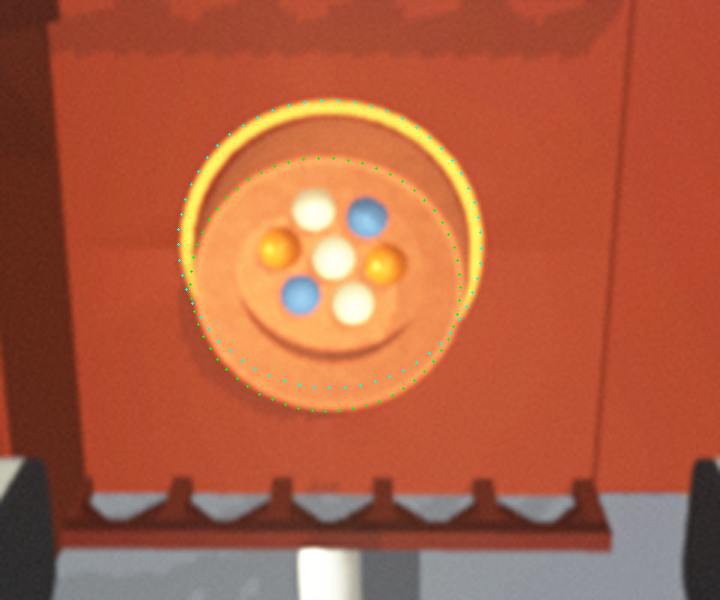

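>>> {"fn": "drive_tool", "kwargs": {"plan": [[[-0.009,0.05,-0.01],0],[[-0.009,0.055,0],0],[[-0.009,0.057,0],0],[[-0.009,0.057,0],0],[[-0.009,0.057,0],0],[[-0.009,0.057,0],0],[[-0.01,0.057,0.02],0],[[-0.01,0.056,0.02],0],[[0,0,0.02],0],[[0,0,0],0],[[0,0,0],0]]}}

```text
clock: 14.82
position: [506.5, -343.8, 154.6]
ee_rot: [1.0, -0.02, -0.0, 0.0]
contact_force: [0.1, 0.4, 0.6]
gripper_width: 85.3
```

```bash
python3 - <<'E'
from n import *
snap('wrist','w11.png')
print(arm.read_state())
E
```

```text
{'clock': 14.875, 'joints': array([-3.31789004e-01,  4.48877689e-01, -1.61506567e-01,  3.80759980e-04,
       -9.59201179e-01,  1.86286860e+00]), 'joint_vel': array([ 0.00414896, -0.00968132,  0.0057077 , -0.00172298,  0.00040319,
        0.00012889]), 'joint_efforts': array([-2.89930841e-01, -3.94691920e+01,  1.63338125e+01,  3.64473984e+00,
       -1.10765026e-02, -6.14532710e-04]), 'position': array([ 506.82045659, -343.72027278,  155.11975978]), 'ee_rot': array([ 9.99804797e-01, -1.97478596e-02,  5.28372274e-04,  3.34220809e-04]), 'contact_force': array([-0.09157409, -0.00466677, -0.23200037]), 'wrist_torque': array([-0.01917043, -0.03185782,  0.0219813 ]), 'gripper_width': 85.50159638244816}
```

View pics/w11.png

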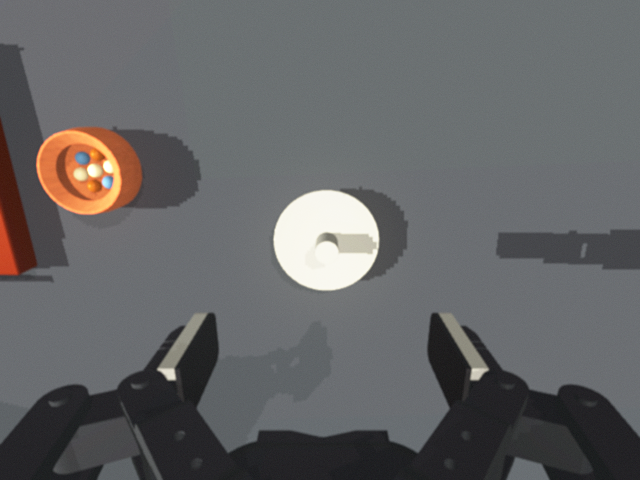

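```bash
python3 - <<'E'
from n import *
d=L('w11')
cen(d,'cover','w',(0,0,150),(180,80,255),(260,180,395,300),20)
print(ray(d,326.5,252,42))
E
```

```text
w cover ell [325.8 239.8] [101.3 106. ] bbox [ 273  190  106  101 8359] -> [ 506.5 -346.5   20. ]
[ 505.03384414 -346.69940571   42.        ]
```

>>> {"fn": "drive_tool", "kwargs": {"plan": [[[-0.002,0.003,0.04],0],[[0,0,0.04],0],[[0,0,0.02],0],[[0,0,0.006],0],[[0,0,0],0],[[0,0,0],0]]}}

```text
clock: 15.62
position: [505.0, -347.4, 49.9]
ee_rot: [1.0, -0.02, 0.001, 0.001]
contact_force: [-0.0, -0.3, 0.1]
gripper_width: 85.2
```

```bash
python3 - <<'E'
from n import *
snap('wrist','w12.png')
print(arm.read_state()['position'])
E
```

```text
[ 504.83388214 -347.40305279   49.78645989]
```

View pics/w12.png

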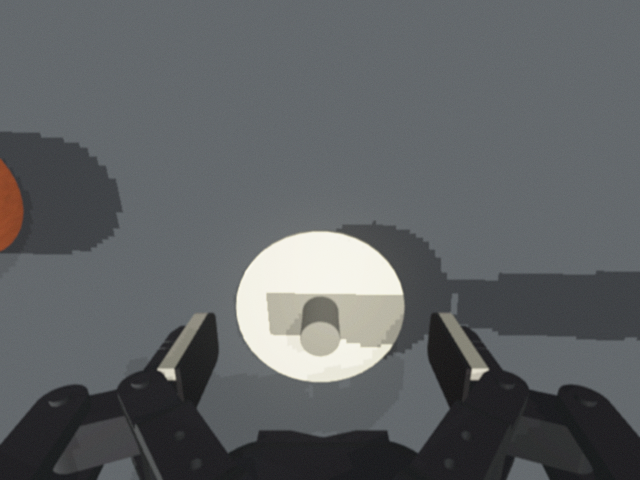

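>>> {"fn": "drive_tool", "kwargs": {"plan": [[[0,0,0],0],[[0,0,0],0],[[0,0,0],0],[[0,0,0],0],[[0,0,0],0],[[0,0,0],0],[[0,0,0],0]], "fingers": 1}}

```text
clock: 16.55
position: [504.0, -347.2, 48.4]
ee_rot: [1.0, -0.021, 0.0, 0.0]
contact_force: [-0.2, 1.2, 2.0]
gripper_width: 13.8
```

```bash
python3 - <<'E'
from n import *
snap('wrist','w13.png')
s=arm.read_state();print(s['position'],s['contact_force'],s['gripper_width'])
E
```

```text
[ 503.96947659 -347.20073197   48.39226589] [-0.04813971  1.1394785   2.1149505 ] 13.718735378082709
```

View pics/w13.png

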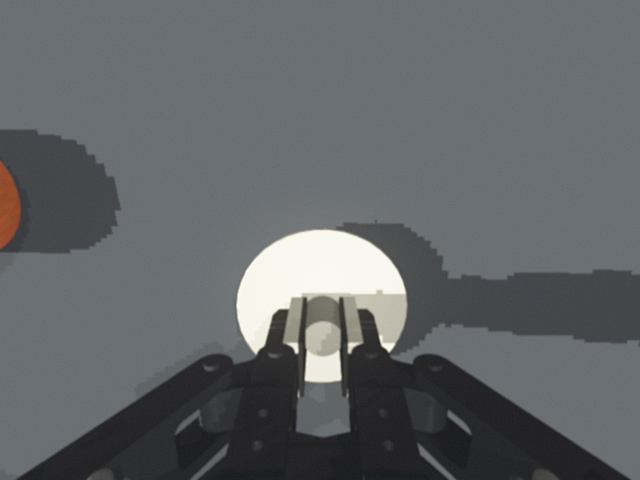

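>>> {"fn": "drive_tool", "kwargs": {"plan": [[[0,0,-0.005],0],[[0,0,-0.02],0],[[0,0,-0.04],0],[[0,0,-0.05],0],[[0,0,-0.035],0],[[0,0,0],0]]}}

```text
clock: 17.35
position: [505.4, -347.9, 201.9]
ee_rot: [1.0, -0.02, 0.003, 0.001]
contact_force: [-0.7, 0.6, -2.9]
gripper_width: 13.5
```

```bash
python3 - <<'E'
from n import *
d=snap('wrist','w14.png')
s=arm.read_state();p=s['position'];print(p,s['ee_rot'],s['contact_force'],s['gripper_width'])
cen(L('w13'),'c','w13',(0,0,150),(180,80,255),(225,220,415,390),20)
cen(d,'c','w14',(0,0,150),(180,80,255),(225,200,415,390),p[2]-28.4)
E
```

```text
[ 504.16982903 -347.14568853  199.31745677] [ 9.99784358e-01 -2.07275020e-02  1.26059382e-03  1.36811062e-04] [ 0.09015566  0.81002096 -2.83064913] 13.732774313277318
w13 c ell [321.1 305. ] [152.7 170.6] bbox [  236   229   171   125 12830] -> [ 507.7 -347.    20. ]
w14 c ell [321.2 304.9] [152.6 170.6] bbox [  236   229   171   125 12624] -> [ 508.  -347.8  170.9]
```

View pics/w14.png

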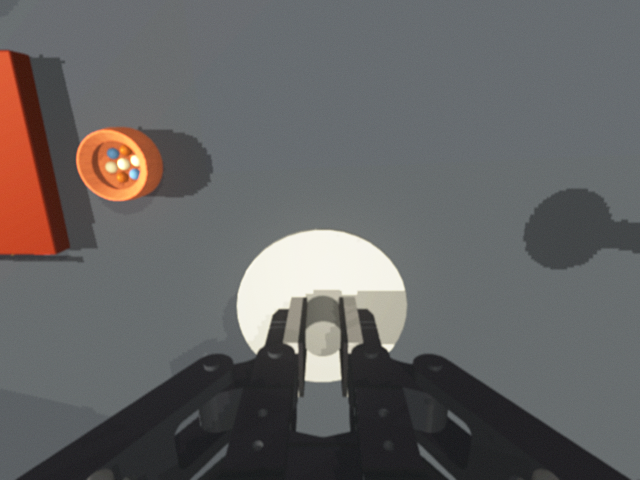

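>>> {"fn": "drive_tool", "kwargs": {"plan": [[[0.004,-0.035,0],0],[[0.006,-0.055,0],0],[[0.006,-0.055,0],0],[[0.006,-0.055,0],0],[[0.006,-0.055,0],0],[[0.006,-0.055,0],0],[[0.006,-0.055,0],0],[[0.006,-0.05,0],0],[[0.006,-0.045,0],0],[[0,0,0],0],[[0,0,0],0]]}}

```text
clock: 18.77
position: [573.8, 109.9, 196.5]
ee_rot: [1.0, -0.021, -0.002, 0.001]
contact_force: [-0.3, -0.5, -0.7]
gripper_width: 13.4
```

```bash
python3 - <<'E'
from n import *
d=snap('wrist','w15.png')
s=arm.read_state();p=s['position'];print(p,s['ee_rot'],s['contact_force'],s['gripper_width'])
E
```

```text
[573.96997164 109.37276079 196.96435115] [ 9.99779445e-01 -2.09473180e-02 -1.39252852e-03  5.76971633e-04] [ 0.56776475  0.03503851 -1.78252781] 13.700745257893614
```

View pics/w15.png

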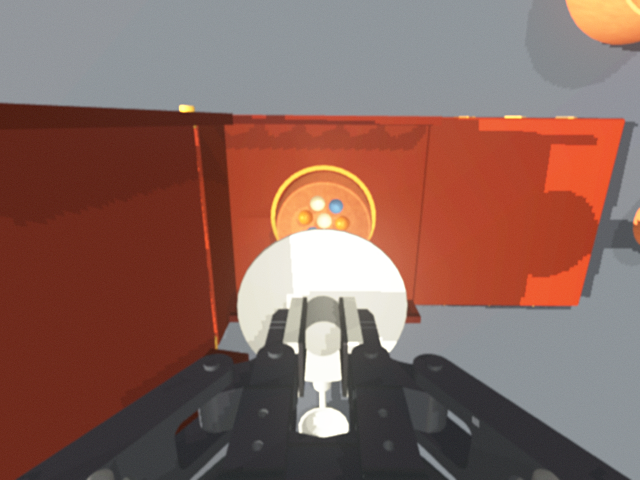

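>>> {"fn": "drive_tool", "kwargs": {"plan": [[[0.002,0,0.04],0],[[0,0,0.03],0],[[0,0,0.02],0],[[0,0,0.004],0],[[0,0,0],0],[[0,0,0],0]]}}

```text
clock: 19.58
position: [577.5, 110.1, 105.5]
ee_rot: [1.0, -0.021, 0.001, -0.0]
contact_force: [-1.1, 0.9, -1.5]
gripper_width: 13.5
```

```bash
python3 sc.py s16; python3 - <<'E'
from n import *
d=snap('wrist','w16.png')
S=L('s16');x0,y0,w,h,k=330,190,90,90,7
p=arm.read_state()['position'];print(p)
c=cv2.resize(S['image'][y0:y0+h,x0:x0+w],None,fx=k,fy=k,interpolation=cv2.INTER_CUBIC)[:,:,::-1].copy()
for z,r,col in((52,35,(0,255,0)),(p[2]-28.4,38,(255,0,255))):
    for a in np.linspace(0,2*np.pi,60):
        q=proj(S,[578.6+r*np.cos(a),109.5+r*np.sin(a),z]); cv2.circle(c,(int((q[0]-x0+.5)*k),int((q[1]-y0+.5)*k)),1,col,-1)
cv2.imwrite('pics/o16.png',c)
E
```

```text
19.625 [577.4481194  110.25048091 105.4739604 ] [ 0.53525855 -0.32439346 -2.10053515]
[577.29562111 110.26053724 105.34949756]
```

View pics/o16.png

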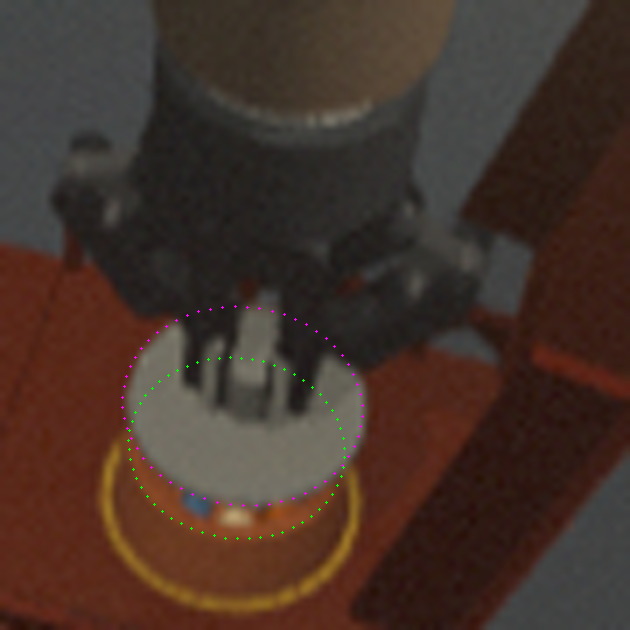

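View pics/w16.png

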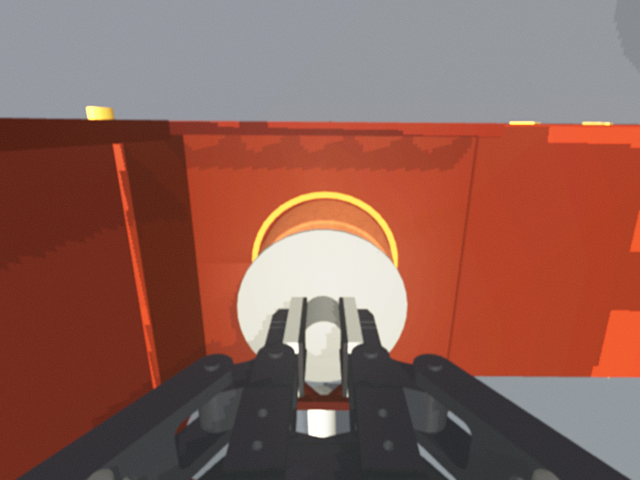

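>>> {"fn": "drive_tool", "kwargs": {"plan": [[[0,0.001,0.006],0],[[0,0,0.005],0],[[0,0,0.003],0],[[0,0,0.002],0],[[0,0,0],0]]}}

```text
clock: 20.3
position: [576.7, 109.2, 88.1]
ee_rot: [1.0, -0.021, -0.0, 0.0]
contact_force: [0.8, 0.3, -1.6]
gripper_width: 13.6
```

>>> {"fn": "drive_tool", "kwargs": {"plan": [[[0,0,0.001],0],[[0,0,0.001],0],[[0,0,0.001],0]]}}

```text
clock: 20.68
position: [576.8, 109.2, 85.3]
ee_rot: [1.0, -0.021, 0.0, -0.0]
contact_force: [0.2, 0.5, -0.4]
gripper_width: 13.5
```

>>> {"fn": "drive_tool", "kwargs": {"plan": [[[0,0,0.001],0],[[0,0,0],0]]}}

```text
clock: 20.92
position: [577.3, 109.4, 84.8]
ee_rot: [1.0, -0.02, 0.001, -0.0]
contact_force: [0.7, -0.6, 1.1]
gripper_width: 13.0
```

>>> {"fn": "drive_tool", "kwargs": {"plan": [[[0,0,0],0],[[0,0,0],0],[[0,0,0],0],[[0,0,0],0],[[0,0,0],0],[[0,0,-0.02],0],[[0,0,-0.05],0],[[0,0,-0.05],0],[[0,0,0],0],[[0,0,0],0]], "fingers": -0.6}}

```text
clock: 22.18
position: [576.2, 109.1, 204.0]
ee_rot: [1.0, -0.021, -0.0, -0.0]
contact_force: [-0.5, -1.2, 0.2]
gripper_width: 68.5
```

```bash
python3 sc.py s17; python3 - <<'E'
from n import *
d=snap('wrist','w17.png')
for f,x0,y0,w,h,k in(('s17',330,220,80,70,8),('w17',200,120,240,200,3)):
    S=L(f)
    c=cv2.resize(S['image'][y0:y0+h,x0:x0+w],None,fx=k,fy=k,interpolation=cv2.INTER_CUBIC)[:,:,::-1].copy()
    for z,r,col in((20,43.5,(255,255,0)),(56.5,38,(255,0,255)),(78.5,8,(0,255,0))):
        for a in np.linspace(0,2*np.pi,60):
            q=proj(S,[578.6+r*np.cos(a),109.5+r*np.sin(a),z]); cv2.circle(c,(int((q[0]-x0+.5)*k),int((q[1]-y0+.5)*k)),1,col,-1)
    cv2.imwrite('pics/o_%s.png'%f,c)
E
```

```text
22.225 [575.97335489 108.96214853 203.19932232] [-0.4430324   0.14962444 -0.8528487 ]
```

View pics/o_s17.png

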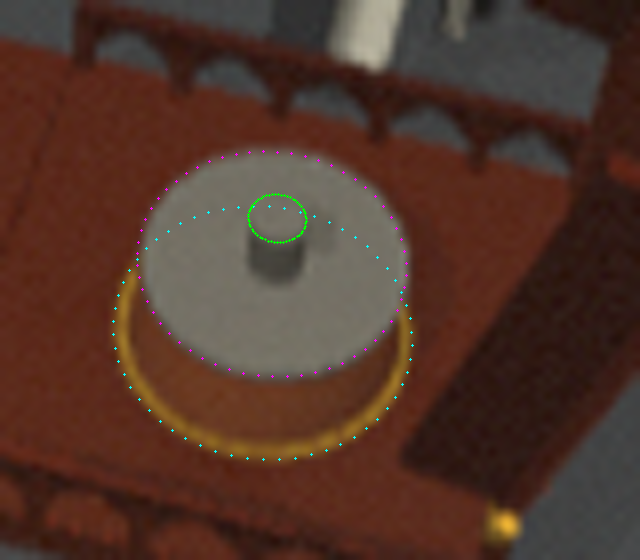

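View pics/o_w17.png

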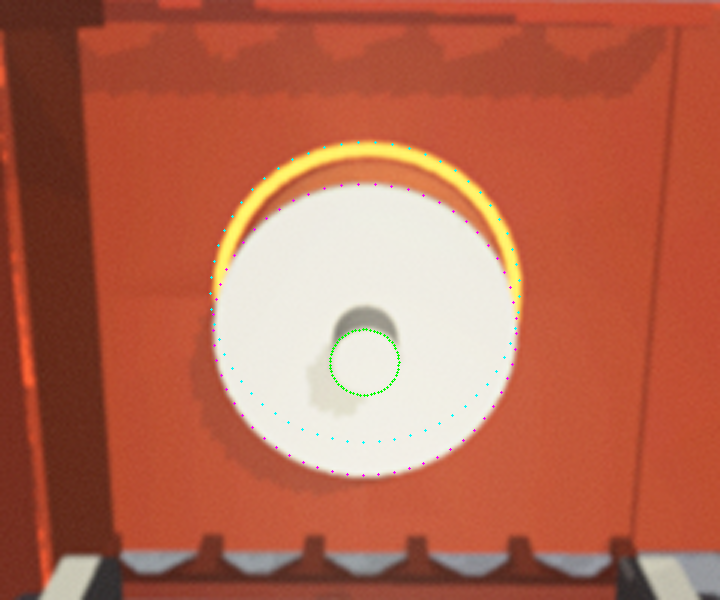

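>>> {"fn": "drive_tool", "kwargs": {"plan": [[[0,0,-0.011],10],[[0,0,-0.011],10],[[0,0,-0.011],10],[[0,0,-0.011],10],[[0,0,-0.011],10],[[0,0,-0.011],10],[[0,0,-0.011],10],[[0,0,-0.011],10],[[0,0,-0.011],10],[[0,0,0],0]], "fingers": 1}}

```text
clock: 23.52
position: [576.9, 109.2, 302.7]
ee_rot: [-0.693, 0.721, 0.0, -0.0]
contact_force: [0.2, -1.2, -0.1]
gripper_width: 0.5
```

>>> {"fn": "drive_tool", "kwargs": {"plan": [[[-0.02,0,0],0],[[-0.05,-0.001,0],0],[[-0.05,-0.001,0],0],[[-0.036,-0.001,0],0],[[0,0,0],0],[[0,0,0],0]]}}

```text
clock: 24.28
position: [585.8, 265.3, 302.2]
ee_rot: [-0.693, 0.721, 0.0, -0.001]
contact_force: [0.1, 0.2, -0.5]
gripper_width: -0.1
```

```bash
python3 sc.py s18
```

```text
24.325 [585.92933684 264.7166267  302.66775596] [-1.36436219 -0.21214254 -0.109782  ]
```

View pics/s18.png

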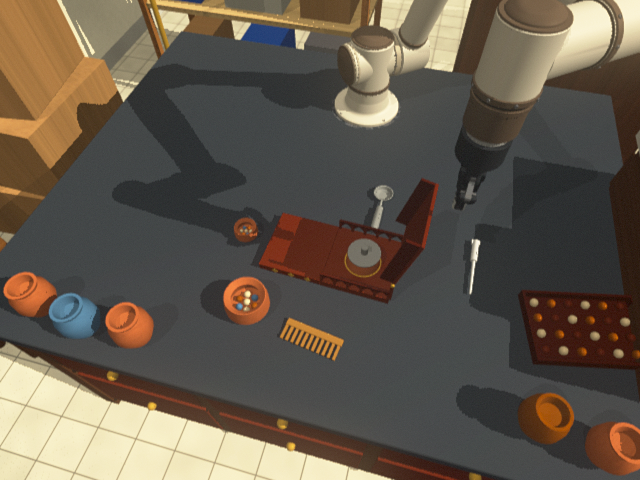

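>>> {"fn": "drive_tool", "kwargs": {"plan": [[[0,0,0.02],0],[[0,0,0.03],0],[[0,0,0.012],0],[[0.01,0,0],0],[[0.01,0,0],0],[[0.006,0,0],0],[[0.006,0,0],0],[[0.006,0,0],0],[[0.006,0,0],0],[[0.008,0,0],0],[[0.008,0,0],0],[[0,0,0],0]]}}

```text
clock: 25.82
position: [583.3, 203.7, 240.9]
ee_rot: [-0.692, 0.722, 0.0, -0.001]
contact_force: [-0.2, 0.4, 0.2]
gripper_width: -0.0
```

```bash
python3 sc.py s19
```

```text
25.875 [583.22002319 203.92285011 240.7185791 ] [-0.31849138  0.63982424 -0.9550394 ]
```

View pics/s19.png

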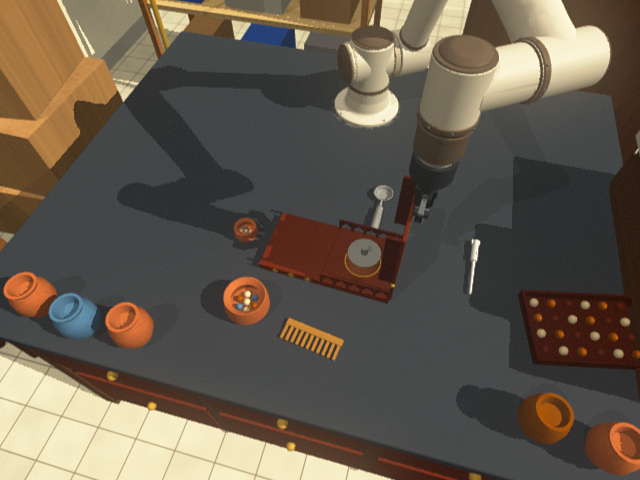

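>>> {"fn": "drive_tool", "kwargs": {"plan": [[[0.007,0,0],0],[[0.007,0,0],0],[[0.007,0,0],0],[[0.007,0,0],0],[[0.007,0,0],0],[[0.0075,0,0.003],0],[[0.0075,0,0.003],0],[[0.0075,0,0.003],0],[[0.0075,0,0.003],0],[[0.0075,0,0.003],0],[[0,0,0],0]]}}

```text
clock: 27.25
position: [580.2, 131.6, 225.7]
ee_rot: [-0.692, 0.722, 0.0, -0.001]
contact_force: [0.3, 0.1, 0.1]
gripper_width: -0.1
```

```bash
python3 sc.py s20
```

```text
27.3 [580.31755844 131.87823626 225.78407075] [ 0.19327952  0.33885746 -0.16545186]
```

View pics/s20.png

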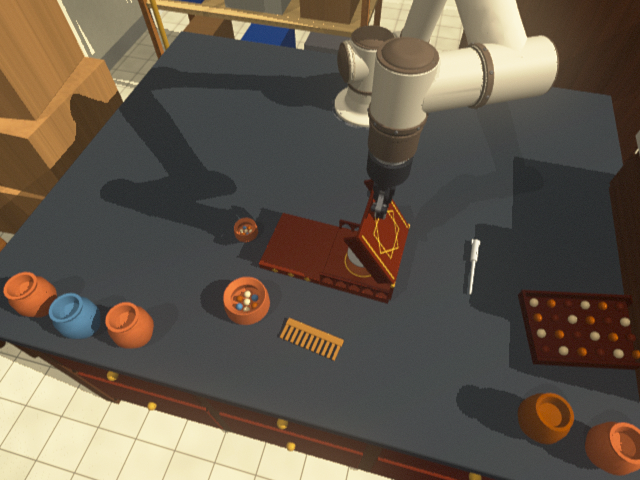

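>>> {"fn": "drive_tool", "kwargs": {"plan": [[[0.0068,0,0.005],0],[[0.0068,0,0.005],0],[[0.0068,0,0.005],0],[[0.0068,0,0.005],0],[[0.0052,0,0.0067],0],[[0.0052,0,0.0067],0],[[0.0052,0,0.0067],0],[[0.0052,0,0.0067],0],[[0.0033,0,0.0077],0],[[0.0033,0,0.0077],0],[[0.0033,0,0.0077],0],[[0,0,0],0]]}}

```text
clock: 28.8
position: [577.9, 74.3, 155.4]
ee_rot: [-0.692, 0.722, 0.0, -0.001]
contact_force: [0.4, 0.3, 0.2]
gripper_width: 0.1
```

```bash
python3 sc.py s21
```

```text
28.85 [578.16159007  74.55293965 155.92414066] [-0.44421993 -0.47203873  0.33570663]
```

View pics/s21c.png

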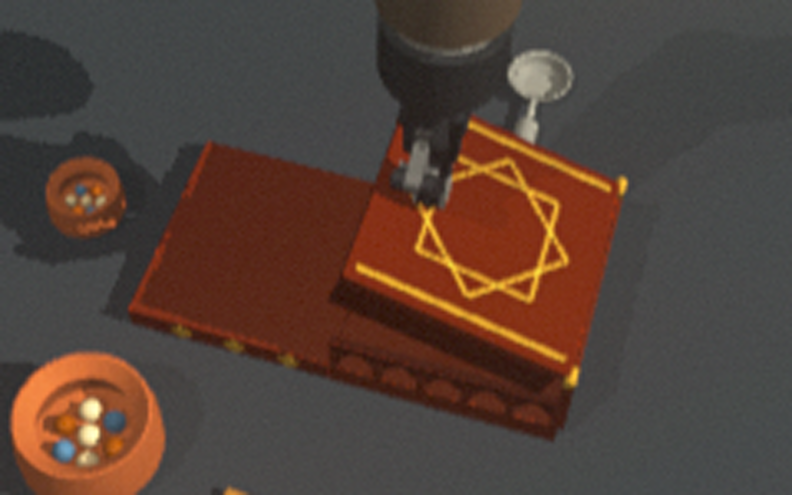

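>>> {"fn": "drive_tool", "kwargs": {"plan": [[[0.002,0,0.006],0],[[0.002,0,0.006],0],[[0.001,0,0.006],0],[[0.001,0,0.006],0],[[0,0,0.005],0],[[0,0,0.004],0],[[0,0,0.003],0],[[0,0,0.002],0],[[0,0,0],0]]}}

```text
clock: 29.98
position: [578.0, 68.8, 118.2]
ee_rot: [-0.692, 0.722, 0.0, -0.0]
contact_force: [-0.3, -0.6, -0.3]
gripper_width: 0.1
```

>>> {"fn": "drive_tool", "kwargs": {"plan": [[[0,0,0.001],0],[[0,0,0.001],0]]}}

```text
clock: 30.22
position: [578.2, 68.8, 116.5]
ee_rot: [-0.692, 0.721, -0.0, 0.0]
contact_force: [0.2, -0.2, 0.6]
gripper_width: -0.2
```

>>> {"fn": "drive_tool", "kwargs": {"plan": [[[0,0,0.001],0],[[0,0,0.001],0]]}}

```text
clock: 30.48
position: [578.3, 68.7, 115.1]
ee_rot: [-0.693, 0.721, -0.0, 0.0]
contact_force: [-2.2, 0.6, 7.8]
gripper_width: -0.1
```

>>> {"fn": "drive_tool", "kwargs": {"plan": [[[0,0,0.001],0]]}}

```text
clock: 30.6
position: [578.3, 68.7, 115.0]
ee_rot: [-0.693, 0.721, -0.0, 0.0]
contact_force: [-4.5, 0.2, 12.4]
gripper_width: -0.1
```

>>> {"fn": "drive_tool", "kwargs": {"plan": [[[0,0,0.001],0],[[0,0,0],0],[[0,0,-0.006],0],[[0,0,-0.03],0],[[0,0,-0.05],0],[[0,0,-0.05],0],[[0.02,0.05,-0.02],0],[[0,0.06,0],0],[[0,0.03,0],0],[[0,0,0],0],[[0,0,0],0]]}}

```text
clock: 31.98
position: [438.0, 54.7, 268.6]
ee_rot: [-0.692, 0.721, -0.0, 0.0]
contact_force: [-0.1, 0.9, -0.7]
gripper_width: -0.1
```

```bash
python3 sc.py s22; python3 - <<'E'
from n import *
d=snap('wrist','w22.png'); S=L('s22'); k=3.3
c=cv2.imread('pics/s22c.png')
s=np.array([578.6,109.5]);th=-0.044
ex=np.array([np.cos(th),np.sin(th)]);ey=np.array([-np.sin(th),np.cos(th)])
for al,col in((0,(0,255,0)),(0.05,(255,0,255))):
    for x in np.linspace(-80,80,17):
        r=160
        w=s+ex*x+ey*(80-r*np.cos(al)+4*np.sin(al)); q=proj(S,(w[0],w[1],86+r*np.sin(al)+4*np.cos(al)))
        cv2.circle(c,(int((q[0]-220+.5)*k),int((q[1]-170+.5)*k)),1,col,-1)
cv2.imwrite('pics/o22.png',c)
E
```

```text
32.025 [438.23349851  54.67052895 268.34557531] [0.1747845  0.12533618 0.54614796]
```

View pics/o22.png

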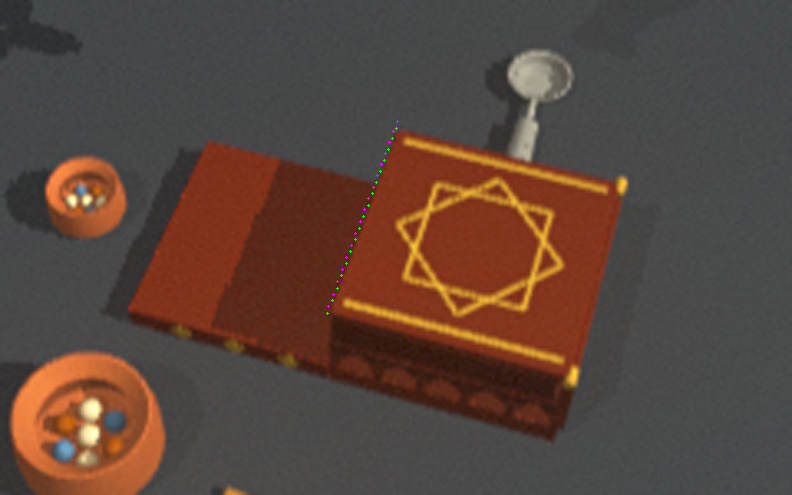

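View pics/s22.png

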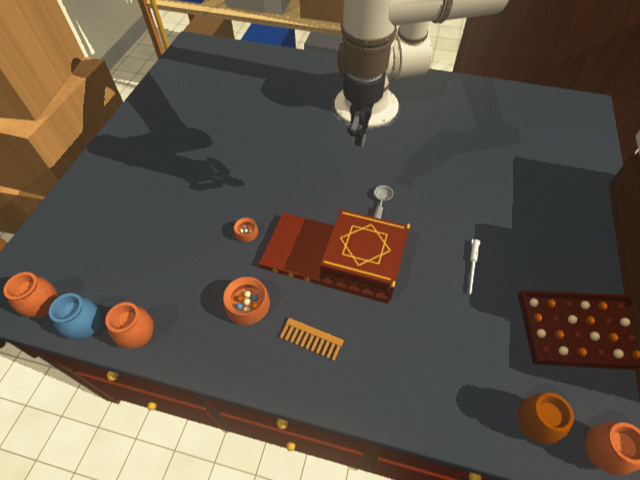

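```bash
python3 - <<'E'
from n import *
T=snap('top','t22.png')
c=cv2.resize(T['image'][170:320,200:420],None,fx=3.3,fy=3.3,interpolation=cv2.INTER_CUBIC)
cv2.imwrite('pics/t22c.png',cv2.cvtColor(c,cv2.COLOR_RGB2BGR))
E
```

```text
(no output)
```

View pics/t22c.png

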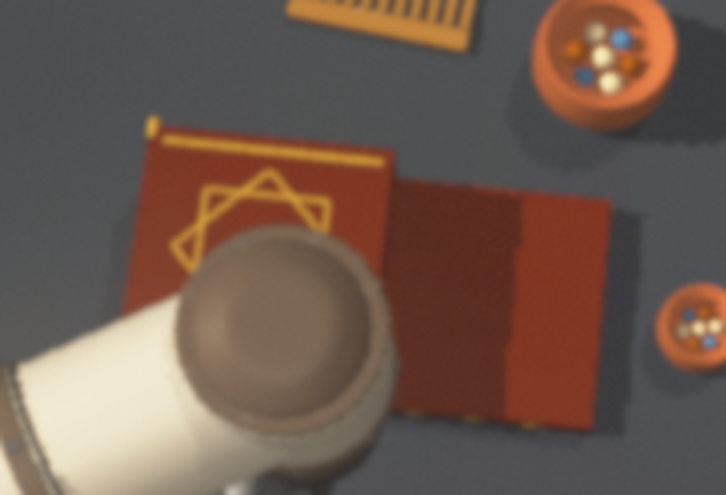

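View pics/w22.png

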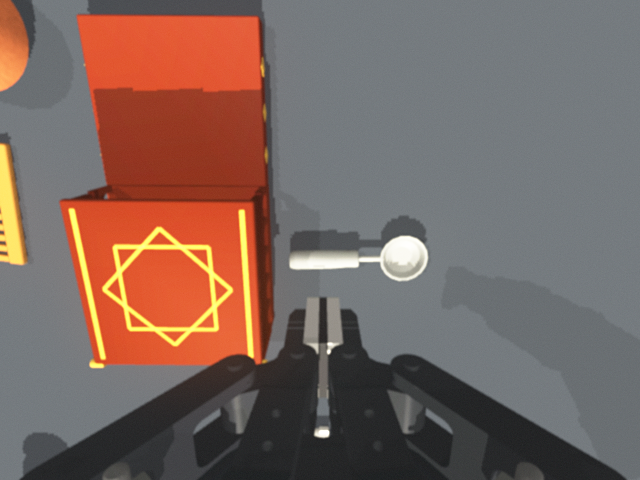

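```bash
python3 - <<'E'
from n import *
T=L('t22');S=L('s22');W=L('w22')
def tri(*obs):
    A=[];b=[]
    for d,u,v in obs:
        r=d['R'].T@np.linalg.inv(d['K'])@[u,v,1.];r/=np.linalg.norm(r);c=-d['R'].T@d['t'];P=np.eye(3)-np.outer(r,r);A.append(P);b.append(P@c)
    return np.linalg.lstsq(np.vstack(A),np.hstack(b),rcond=None)[0]
t=(T,200+396/3.3-.5,170+152/3.3-.5); s1=(S,220+333/3.3-.5,170+318/3.3-.5); s2=(S,220+399/3.3-.5,170+132/3.3-.5)
print(tri(t,s1,(W,65,201)),tri(t,s1),tri(s1,(W,65,201)),tri(s2,(W,262,203)))
E
```

```text
[653.91737111  27.87198213  83.43684449] [653.79114094  27.79544753  83.01562512] [653.9704575   28.50706873  83.47003308] [490.10624282  35.47682794  80.9344189 ]
```

```bash
python3 -c "
from bench import arm
print(arm.read_state()['clock'],arm.job_done())"
```

```text
the job is handed in; nothing more can be done
32.125 None
```

I finished the three steps in the order asked and handed the job in at 32.1 s.

- **Pot:** I pushed it along the deck with two half-open fingers until it went into the seat. It first sat tilted about 7° forward. I pressed its rim down evenly with both fingertips (about 17 N), and the overlays in two views then matched an upright, centred, seated pot.
- **Cover:** I took it by the knob and lowered it until it touched, at the predicted height and with about 3 N. I then released it. The brim and knob overlays matched a centred, level cover in both views.
- **Lid:** I swung it over from behind and pressed it to its stop. The force was 12 N at my last reading, before a final 1 mm press, and the fingertip height matched a shut lid. I then moved the arm clear, and the pictures show the lid level.

**Check that disagreed:** triangulating the lid's front corners gave a height of 81–83 mm, where the shut lid's top should be at 90 mm. I put this down to picking the corners from blurry images, because a lid not fully shut would read higher, not lower.

The reamer, spoon and comb were not touched. I saw no force near the limits in the readings I took.

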